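Hang the rung frame on both spring hooks

ROBOT

A 6-joint arm with a two-finger parallel gripper is mounted at the origin on a cart in front of the work surface, level with it; the furniture and walls round the work are solid. World frame = base frame: x ahead of the robot, y to its left, z up, the work surface at z = 0. Lengths are in m, angles in rad, forces in N, time in s.
With the tool pointing down it reaches from about 0.275 to 0.75 m from the base axis. Payload 10.2 kg.
Tool frame: the origin (TCP) lies midway between the tips of the shut fingers; the grasp point (between the pads) lies 19 mm behind it; z points along the fingers, y is the line along which they close (so a half turn about z gives the same grasp; the last joint's range is limited). The gripper opens to 88 mm and grips with 3 to 60 N. Pads are 18 mm wide; open, the fingers measure 123 mm over their backs; the gripper's body (75 mm by 187 mm) begins 45 mm behind the grasp point.
Start: joints at [-1.473, 0.313, 1.498, -0, 1.331, -0.223], TCP at [0.166, -0.498, 0.239] pointing down, gripper open.
Joint ranges: [-2.94, 2.94], [-0.97, 2.17], [0.19, 2.56], [-1.23, 4.37], [0.02, 3.11], [-2.88, 2.88]. Speed limits (rad/s): [2.39, 2.39, 3.01, 3.14, 3.14, 3.14].

INTERFACE

Orientations are given as a rotation vector (axis times angle).
In Python, from bench import ctrl gives the robot as it stands.
- The arm moves only by the shell command python3 -m jog 'ROWS' [OPENING] [FORCE]. ROWS is a JSON object of lists of equal length, an entry for each row: "linear": the shift along the tool's x, y, z in cm, a list of three; "dr": the turn, a rotation vector about the tool's x, y, z in degrees, a list of three. In form: {"linear": [[tx, ty, tz], ...], "dr": [[wx, wy, wz], ...]}. A call has 1 to 20 rows; each row is the pose to reach, as a shift and turn from the pose commanded when the call began, along the tool's axes at that moment; what a row does not reach only later rows make up. A row lasts 1/12 s, in which the tool goes at most 41.7 mm and 7.16 degrees, less where a joint would pass 70% of its speed; a pose out of reach is approached as far as the arm can. A call with a gripper value outside its range is refused whole. OPENING is the opening, from 0 (shut) to 1 (fully open), set as the call begins (- or left out, the last holds). The fingers move at their own pace and stop on an object; FORCE is the grip in N (left out, the last holds). Time passes only in rows, so rows that repeat a pose let the fingers close. It gives the time, the measured TCP pose, the force, the opening and the grip force at its end, in the units of the state.
- ctrl.observe(): the state, without advancing time (a new reading comes with each control period).
- ctrl.snapshot(name): name is "scene" or "top" or "wrist"; returns a dict with "img" (384x512x3 uint8, blue, green, red), "camera_matrix" (3x3 intrinsics, pixels), "eye" and "attitude" of the camera in the world; the wrist camera has in their place "hand_eye" (4x4, takes a point from camera to tool coordinates, whose origin is the TCP and whose axes are the flange's). Camera axes: x right, y down, z forward; pixel columns grow to the right and rows downward; lengths in m; the calibration is good to about 2 mm. A picture is of the moment at which its call begins: read the wrist's pose just before it. There is no depth.
- ctrl.sign_off(): hands the job in; it is judged then, once.
The state is a dict: "time": time; "joints": joint angles; "joint_velocities": joint speeds; "joint_efforts": joint torques, N m; "ee_pos": TCP position; "orientation": TCP orientation; "contact_force": force on the tool from outside, world axes, zero at the start; "ft_torque": the same for the moment, N m; "width": finger opening in m; "finger_force": force on a finger pad.
Only numpy, scipy, OpenCV 4.12 (cv2) and the standard library are available. Lean on these libraries where they do the work, as an engineer would, in place of code of your own. Each camera call takes 0.05 s, during which the arm holds its last target. There are 200 camera calls.

TASK

Pick up the wooden rung frame by its top rail and hang it on the drying stand, with the two ends of its top rod down in the two hooks. Keep hold of it and press it gently down until both ends have gone past their spring catches and sit fully home (the hooks are set at slightly different heights), and only then let go. Never force it, and leave the other things on the bench where they are.

Things in the scene. Friction and masses are not known exactly. Their poses are not given: they have to be found in the camera images.
- frame_mid (a point): centre of the top rail of the loose rung frame, a ladder-like piece of pale wood (about 0.4 kg) standing on two feet on the bench. Rail 18 mm thick (x), 34 mm high, 158 mm free to grip along y; this point is 113 mm above the feet's underside, 17 mm under the rail's top. x across the thickness, y along the rail, z up. Feet 74 mm deep (x). The frame is alike both ways round.
- rod_mid (a point): middle of the frame's top rod, 3 mm below frame_mid: a round steel rod 10 mm thick along y, inside the rail; its ends stick out bare from y = 105 to y = 158 mm on either side. These ends go into the hooks. Two lower steel rungs lie 38 and 70 mm below this point.
- stand: fixed drying stand: wooden foot beam 340 mm long, two dark steel posts 205 mm high at y = +125 (left) and -125 mm (right), a steel crossbar clamped behind them that carries a steel hook on the front (-x) of each. Origin on the bench under the midpoint between the hooks; x away from the robot to the stand's back, y along the line of the hooks, z up.
- nominal_left (a point): NOMINAL axis of the rod when home in the left hook, 165 mm up. The real hooks sit on a crossbar clamped up to 15 mm higher or lower than this, and each hook on it up to 6 mm more. Each is a U open upward, 20 mm wide (y), 14 mm between walls (2 mm play each side of the rod), centred here in x and y; 45-degree lips make its mouth 36 mm wide, 28 mm above home.
- nominal_right (a point): the same for the right hook. In both, a brass wedge-nosed spring catch on the back wall narrows the U: the rod meets it about 14 mm above home, needs 5 to 10 N down at that end to pass (the frame's weight is not enough) and is free once under 8 mm above home. All contact forces between frame and stand together must stay under 36 N, of which the catches' sideways squeeze is a part.
- seat_left (a joint): black button in the bottom of the left hook (y = +125 mm of the stand): 0 m when up and empty, pressed down by the rod over its last 8 mm; about 0.008 m when the rod lies fully home in that hook. It yields to less than 1 N.
- seat_right (a joint): the same in the right hook (y = -125 mm of the stand).
- spool: spool of grey thread, 40 mm wide and 62 mm high, standing behind the stand; origin at the centre of its underside; to be left alone.
- tape_measure: yellow pocket tape measure, 74x92x32 mm, lying to the right of the stand; origin at the centre of its underside; to be left alone.
- sanding_block: wooden sanding block, 60x96x32 mm, lying at the left end of the frame; origin at the centre of its underside; to be left alone.

How it is judged:
On the way, in this order (a step that is already met when the one before it is completed fails the run):
1. the frame is held in the fingers, lifted clear of the bench (its rail centre above 140 mm) (height (world z) of frame_mid above 0.14 m and contact force between the fingers and frame above 0.3 N), for 0.2 s.
2. both ends of the rod are home in their hooks (both buttons down more than 6.5 mm) while the frame is still held (value of joint each of seat_left, seat_right above 0.0065 m and contact force between the fingers and frame above 0.3 N), for 0.2 s.
At the end, for the whole second after the job is handed in: The frame hangs on the stand, let go and at rest: both buttons pressed down more than 6.5 mm (both rod ends past their catches and home), the rail centre within 15 mm (x) and 20 mm (y) of the middle of the two hooks, the frame within 0.15 rad of upright (value of joint each of seat_left, seat_right above 0.0065 m and x of frame_mid in the frame of stand between -0.015 and 0.015 m and y of frame_mid in the frame of stand between -0.02 and 0.02 m and angle between frame's own z axis and vertical below 0.15 rad and linear speed of frame below 0.03 m/s and contact force between the fingers and frame below 0.05 N); the robot touches nothing.
It fails at once if the frame presses on the stand with more than 36 N (sum of contacts) (contact force between frame and stand above 36 N).
It fails at once if the frame is let go in the air or on the hooks before both ends are home (height (world z) of frame_mid above 0.14 m and contact force between the fingers and frame below 0.02 N and (not (value of joint seat_left above 0.005 m) or not (value of joint seat_right above 0.005 m))).
It fails at once if the spool, tape measure or sanding block is moved more than 30 mm (distance of any of spool, tape_measure, sanding_block from where it was at the start of the episode above 0.03 m).
It also fails if it takes over 58 s, if anything falls off the work surface, if the arm or the gripper's body presses on something with over 40 N, if the wrist force passes 120 N, or if a joint passes its speed limit or range.

## Working session

There is one attempt and no reset: what is moved stays moved. The work goes in short steps, Python scripts to look and compute and a shell command to move; the robot and the scene stay as the last step left them, time stands still between calls to the robot, and variables do not carry over. Pictures are saved under pics/ and viewed, at most 10 in all, crops included, and the job is handed in when it is done.

```bash
mkdir -p pics; ls; cat > h.py <<'E'
import numpy as np, cv2
from bench import ctrl
from scipy.spatial.transform import Rotation as R
def snap(n,f=None):
    o=ctrl.observe(); s=ctrl.snapshot(n)
    if f: cv2.imwrite('pics/'+f,s['img'])
    return o,s
E
python3 - <<'E'
from h import *
for n in ('scene','top'):
    o,s=snap(n,n+'1.png'); print(n,{k:np.array(v).round(4).tolist() for k,v in s.items() if k!='img'})
    np.savez(n+'.npz',K=s['camera_matrix'],e=s['eye'],a=s['attitude'])
print(o)
E
```

```text
pics
scene {'camera_matrix': [[369.325, 0.0, 257.026], [0.0, 369.325, 189.5776], [0.0, 0.0, 1.0]], 'eye': [0.0862, 0.6188, 0.5141], 'attitude': [-0.8111, 2.2975, -1.3678]}
top {'camera_matrix': [[434.6911, 0.0, 259.7198], [0.0, 434.6911, 194.6818], [0.0, 0.0, 1.0]], 'eye': [0.4604, 0.0488, 1.045], 'attitude': [-2.1449, 2.1839, -0.1419]}
{'time': 0.05, 'joints': array([-1.47341591e+00,  3.13434152e-01,  1.49841285e+00,  1.21848572e-05,
        1.33098962e+00, -2.23377422e-01]), 'joint_velocities': array([-0.00026564,  0.00128083, -0.00133052, -0.00108749, -0.0012389 ,
       -0.00019906]), 'joint_efforts': array([ 3.39868144e-03, -4.03250492e+01, -2.52966946e+01,  6.97312038e-02,
        3.42642632e-02, -7.88444117e-05]), 'ee_pos': array([ 0.16550409, -0.49798156,  0.2381783 ]), 'orientation': array([-3.10005199e+00, -5.01485446e-01, -1.41515927e-04]), 'contact_force': array([ 0.84918558, -0.36349745, -0.24519433]), 'ft_torque': array([-0.02405828,  0.01504091, -0.02076459]), 'finger_force': 0.0, 'width': 0.08823092392312808}
```

View pics/scene1.png

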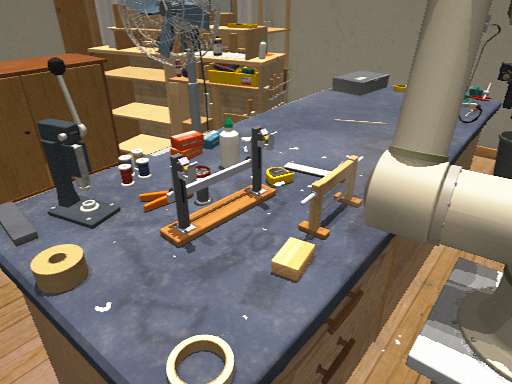

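View pics/top1.png

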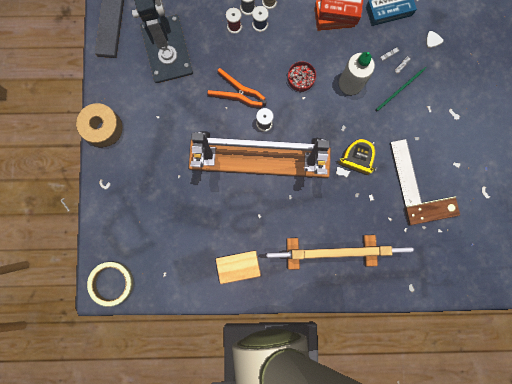

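The scene view shows the frame at about (335,195), the stand at about (220,190) and the sanding block at (293,258). In the top view the rod runs from (267,255) to (412,250), and the hooks are near (200,155) and (320,158). I'll enlarge both.

```bash
python3 - <<'E'
import cv2
a=cv2.imread('pics/top1.png')[120:300,180:420]; cv2.imwrite('pics/top1c.png',cv2.resize(a,None,fx=3.3,fy=3.3,interpolation=cv2.INTER_CUBIC))
a=cv2.imread('pics/scene1.png')[115:285,150:380]; cv2.imwrite('pics/scene1c.png',cv2.resize(a,None,fx=3.4,fy=3.4,interpolation=cv2.INTER_CUBIC))
E
```

```text
(no output)
```

View pics/top1c.png

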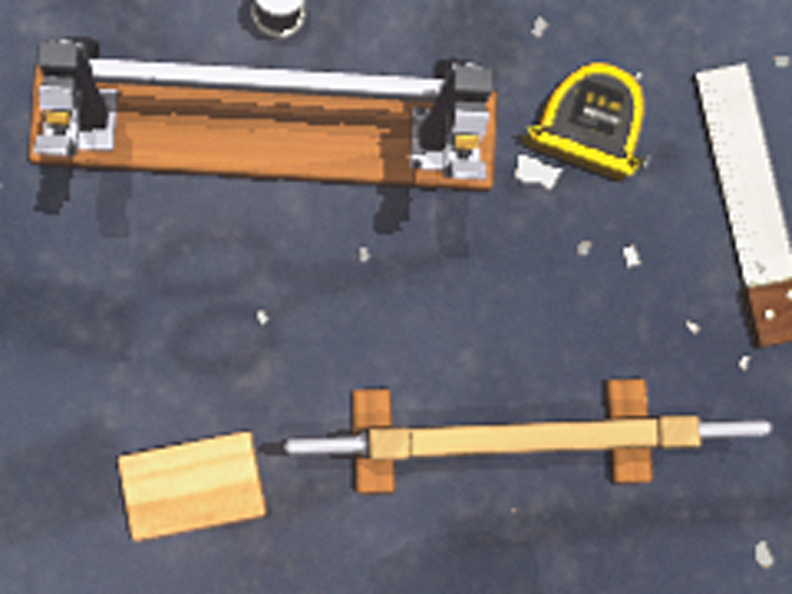

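View pics/scene1c.png

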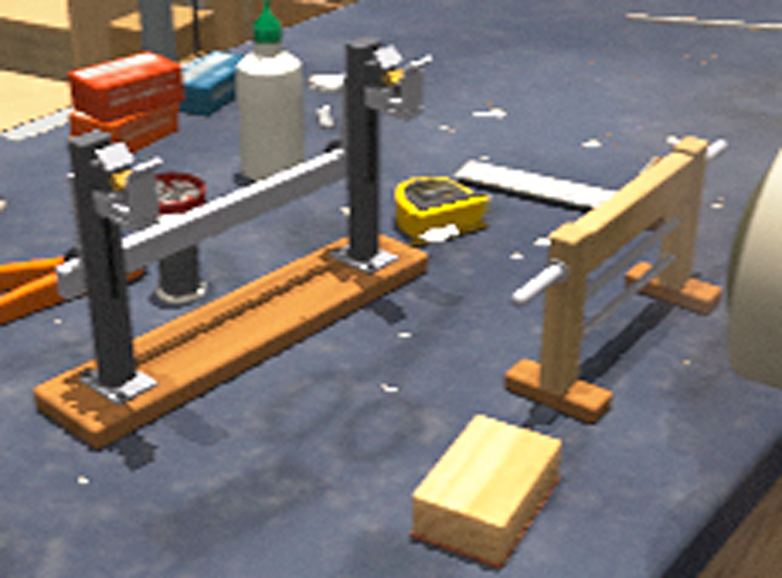

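The crops show the rod tips at top (288,446)/(770,428) and scene (517,297)/(722,146). The brass catches are at top (55,118)/(467,143) and scene (120,180)/(395,76).

```bash
cat >> h.py <<'E'
def ray(K,e,a,p):
    d=R.from_rotvec(a).apply(np.linalg.solve(K,[p[0],p[1],1.])); return np.array(e),d/np.linalg.norm(d)
def tri(rs):
    A=0;b=0
    for e,d in rs:
        P=np.eye(3)-np.outer(d,d);A=A+P;b=b+P@e
    x=np.linalg.solve(A,b); return x,[float(np.linalg.norm(np.cross(x-e,d))*1e3) for e,d in rs]
def cam(n): z=np.load(n+'.npz'); return z['K'],z['e'],z['a']
def topc(p): return ((p[0]+.5)/3.3-.5+180,(p[1]+.5)/3.3-.5+120)
def scec(p): return ((p[0]+.5)/3.4-.5+150,(p[1]+.5)/3.4-.5+115)
E
python3 - <<'E'
from h import *
T=cam('top');S=cam('scene')
for n,a,b in [('rodL',(288,446),(517,297)),('rodR',(770,428),(722,146)),('brassL',(55,118),(120,180)),('brassR',(467,143),(395,76)),
 ('postLtop',(62,57),(88,140)),('postRtop',(468,78),(362,45)),('railLtop',(370,442),(565,242)),('railRtop',(698,430),(692,145))]:
    x,r=tri([ray(*T,topc(a)),ray(*S,scec(b))]); print(n,x.round(4),np.round(r,1))
def atz(p,z): e,d=ray(*T,topc(p)); return (e+d*(z-e[2])/d[2]).round(4)
print('rod z.11',atz((288,446),.11),atz((770,428),.11))
print('feet z.012',[atz(p,.012) for p in((352,440),(392,440),(608,430),(651,430),(372,390),(375,492),(627,379),(633,482))])
print('beam corners',[atz(p,.02) for p in((30,160),(492,187),(497,95))])
print('block',[atz(p,.032) for p in((118,457),(250,432),(266,514),(133,541))])
E
```

```text
rodL [0.4446 0.0252 0.1122] [1. 1.]
rodR [ 0.4508 -0.2884  0.1081] [1.5 1.5]
brassL [0.6473 0.166  0.1859] [2.3 2.3]
brassR [ 0.6276 -0.0852  0.1858] [1.9 1.9]
postLtop [0.6815 0.16   0.2015] [2.7 2.7]
postRtop [ 0.6624 -0.0858  0.2026] [0.1 0.1]
railLtop [ 0.4448 -0.0273  0.1299] [1. 1.]
railRtop [ 0.4518 -0.2348  0.1269] [2.8 2.8]
rod z.11 [0.4438 0.0246 0.11  ] [ 0.4495 -0.2884  0.11  ]
feet z.012 [array([ 0.4454, -0.0237,  0.012 ]), array([ 0.4449, -0.0523,  0.012 ]), array([ 0.4491, -0.2073,  0.012 ]), array([ 0.4485, -0.2382,  0.012 ]), array([ 0.4807, -0.039 ,  0.012 ]), array([ 0.4085, -0.0391,  0.012 ]), array([ 0.4852, -0.2227,  0.012 ]), array([ 0.412 , -0.2234,  0.012 ])]
beam corners [array([0.6508, 0.2049, 0.02  ]), array([ 0.6253, -0.1293,  0.02  ]), array([ 0.6932, -0.1356,  0.02  ])]
block [array([0.437 , 0.1415, 0.032 ]), array([0.4526, 0.049 , 0.032 ]), array([0.3958, 0.0389, 0.032 ]), array([0.3792, 0.1315, 0.032 ])]
```

```bash
cat >> h.py <<'E'
def goal(pos,yaw,o=None):
    "yaw (deg): world heading of tool x, tool pointing down"
    o=o or ctrl.observe(); C=R.from_rotvec(o['orientation'])
    c,s=np.cos(np.radians(yaw)),np.sin(np.radians(yaw))
    G=R.from_matrix(np.array([[c,s,0],[s,-c,0],[0,0,-1]]))
    print('lin cm',(C.inv().apply(np.array(pos)-o['ee_pos'])*100).round(2),'dr',np.degrees((C.inv()*G).as_rotvec()).round(2),'t',round(o['time'],2))
E
python3 - <<'E'
from h import *
o,s=snap('wrist'); print(np.round(s['hand_eye'],4).tolist(), s['camera_matrix'].round(1).tolist())
goal((.52,.04,.36),85.5); goal((.447,-.132,.25),91.1)
E
```

```text
[[0.0016, -0.9665, -0.2568, 0.0663], [1.0, 0.0017, 0.0001, -0.0007], [0.0003, -0.2568, 0.9665, -0.1451], [0.0, 0.0, 0.0, 1.0]] [[301.2, 0.0, 259.9], [0.0, 301.2, 187.9], [0.0, 0.0, 1.0]]
lin cm [ 50.61 -39.89 -12.12] dr [-4.000e-02 -4.000e-02 -6.712e+01] t 0.15
lin cm [ 38.26 -25.86  -1.14] dr [-4.000e-02 -4.000e-02 -7.272e+01] t 0.15
```

```bash
python3 -m jog '{"linear":[[0,0,-5],[48.7,-40.5,-10.1],[48.7,-40.5,-10.1],[48.7,-40.5,-10.1],[48.7,-40.5,-10.1],[48.7,-40.5,-10.1],[48.7,-40.5,-10.1],[48.7,-40.5,-10.1],[48.7,-40.5,-10.1],[48.7,-40.5,-10.1],[48.7,-40.5,-10.1],[48.7,-40.5,-10.1],[48.7,-40.5,-10.1],[48.7,-40.5,-10.1],[48.7,-40.5,-10.1],[48.7,-40.5,-10.1],[48.7,-40.5,-10.1],[48.7,-40.5,-10.1],[48.7,-40.5,-10.1],[48.7,-40.5,-10.1]],"dr":[[0,0,0],[0,0,-67],[0,0,-67],[0,0,-67],[0,0,-67],[0,0,-67],[0,0,-67],[0,0,-67],[0,0,-67],[0,0,-67],[0,0,-67],[0,0,-67],[0,0,-67],[0,0,-67],[0,0,-67],[0,0,-67],[0,0,-67],[0,0,-67],[0,0,-67],[0,0,-67]]}' 1
python3 - <<'E'
from h import *
import pickle
o,s=snap('wrist','w1.png'); pickle.dump((o,s),open('w1.pkl','wb')); goal((.61,.04,.34),85.5)
E
```

```text
time: 1.82
ee_pos: [0.4995, 0.0386, 0.3395]
orientation: [-2.31, -2.129, 0.001]
contact_force: [-0.4, 0.3, 0.1]
width: 0.0883
finger_force: 0.0
lin cm [ 1.07 11.   -0.04] dr [-0.02  0.01 -0.22] t 1.87
```

```bash
python3 -m jog '{"linear":[[1,11,0],[1,11,0],[1,11,0],[1,11,0],[1,11,0],[1,11,0]],"dr":[[0,0,0],[0,0,0],[0,0,0],[0,0,0],[0,0,0],[0,0,0]]}'
python3 - <<'E'
from h import *
import pickle
o,s=snap('wrist','w2.png'); pickle.dump((o,s),open('w2.pkl','wb'))
a=cv2.imread('pics/w1.png');b=s['img']
cv2.imwrite('pics/w12.png',np.hstack([a[:,212:512],b[:,160:400]]))
E
```

```text
time: 2.37
ee_pos: [0.6097, 0.0399, 0.3401]
orientation: [2.31, 2.129, -0.0]
contact_force: [0.4, 0.3, 0.2]
width: 0.0883
finger_force: 0.0
```

View pics/w12.png

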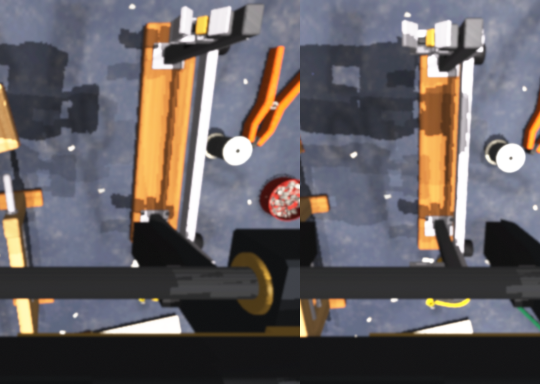

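The left hook shows up in both wrist views, at about (200,25) of the left half and (430,38) of the right half. The gripper hides the right hook, so I'll move right and take two more views.

```bash
python3 -m jog '{"linear":[[-19,0,0],[-19,0,0],[-19,0,0],[-19,0,0],[-19,0,0],[-19,0,0],[-19,0,0],[-19,0,0]],"dr":[[0,0,0],[0,0,0],[0,0,0],[0,0,0],[0,0,0],[0,0,0],[0,0,0],[0,0,0]]}'
python3 - <<'E'
from h import *
import pickle
o,s=snap('wrist','w3.png'); pickle.dump((o,s),open('w3.pkl','wb'))
E
python3 -m jog '{"linear":[[0,-11,0],[0,-11,0],[0,-11,0],[0,-11,0],[0,-11,0],[0,-11,0],[0,-11,0]],"dr":[[0,0,0],[0,0,0],[0,0,0],[0,0,0],[0,0,0],[0,0,0],[0,0,0]]}'
python3 - <<'E'
from h import *
import pickle
o,s=snap('wrist','w4.png'); pickle.dump((o,s),open('w4.pkl','wb'))
cr=[]
G=np.array([[.640,.166,.185],[.640,.166,.185],[.620,-.085,.185],[.620,-.085,.185]])
org=[]
for i,g in enumerate(G):
    o,s=pickle.load(open(f'w{i+1}.pkl','rb'))
    T=R.from_rotvec(o['orientation']).as_matrix(); H=np.array(s['hand_eye'])
    p=H[:3,:3].T@(T.T@(g-o['ee_pos'])-H[:3,3]); uv=(s['camera_matrix']@p)[:2]/p[2]
    u0=int(np.clip(uv[0]-33,0,512-66));v0=int(np.clip(uv[1]-25,0,384-50)); org.append((u0,v0)); print(uv.round(),u0,v0)
    cr.append(cv2.resize(s['img'][v0:v0+50,u0:u0+66],None,fx=6,fy=6,interpolation=cv2.INTER_CUBIC))
np.save('org.npy',org)
cv2.imwrite('pics/hooks.png',np.vstack([np.hstack(cr[:2]),np.hstack(cr[2:])]))
goal((.447,-.162,.22),91.1)
E
```

```text
time: 3.08
ee_pos: [0.5947, -0.1478, 0.3406]
orientation: [2.308, 2.13, 0.001]
contact_force: [-0.1, 1.1, -0.3]
width: 0.0879
finger_force: 0.0
time: 3.72
ee_pos: [0.4863, -0.1394, 0.3396]
orientation: [2.308, 2.131, 0.0]
contact_force: [-0.4, -0.3, -0.9]
width: 0.088
finger_force: 0.0
[404.  25.] 370 0
[282.  38.] 248 12
[280. 110.] 247 85
[393. 110.] 360 85
lin cm [-2.56 -3.73 11.94] dr [-0.01 -0.01 -5.67] t 3.77
```

View pics/hooks.png

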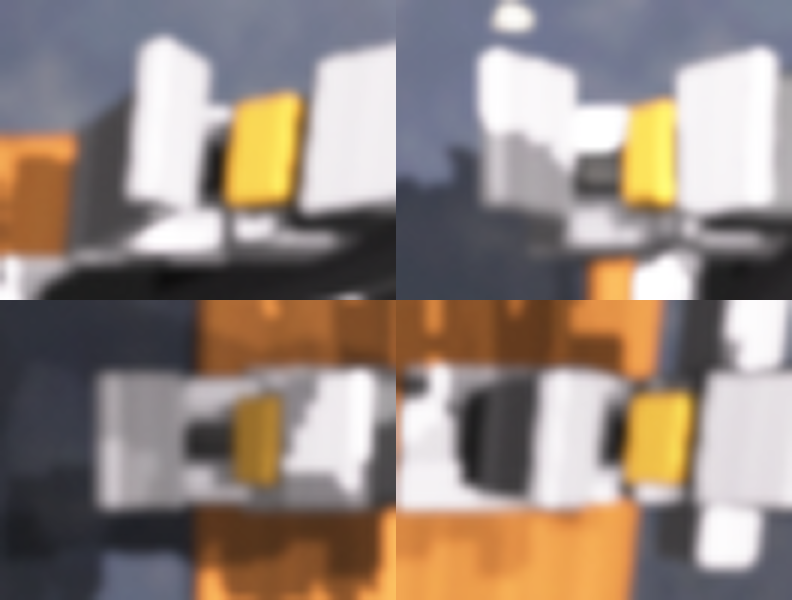

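All four hook crops are clear: white lips either side of the channel, with the brass catch at the back. I'll triangulate the lip edges.

```bash
cat >> h.py <<'E'
import pickle
def wray(i,p):
    o,s=pickle.load(open(f'w{i}.pkl','rb'))
    T=R.from_rotvec(o['orientation']).as_matrix(); H=np.array(s['hand_eye'])
    d=T@H[:3,:3]@np.linalg.solve(s['camera_matrix'],[p[0],p[1],1.]); return o['ee_pos']+T@H[:3,3],d/np.linalg.norm(d)
E
python3 - <<'E'
from h import *
org=np.load('org.npy')
f=lambda i,p: wray(i,(np.array(p)+.5)/6-.5+org[i-1])
D={'L front outer':(1,(137,122),2,(86,128)),'L front inner':(1,(200,136),2,(180,143)),'L back inner':(1,(308,140),2,(282,142)),'L brass nose':(1,(229,155),2,(229,155)),
'R front outer':(4,(141,140),3,(99,140)),'R front inner':(4,(206,140),3,(184,140)),'R back inner':(4,(303,140),3,(285,140)),'R brass nose':(4,(230,140),3,(233,140))}
for k,(i,p,j,q) in D.items():
    x,r=tri([f(i,p),f(j,q)]); print(k,x.round(4),np.round(r,1))
E
```

```text
L front outer [0.6221 0.1675 0.203 ] [0.2 0.2]
L front inner [0.6361 0.1672 0.1914] [0.1 0.1]
L back inner [0.6509 0.1653 0.1934] [0.2 0.2]
L brass nose [0.644  0.1662 0.1839] [0.2 0.2]
R front outer [ 0.6033 -0.0817  0.2019] [0. 0.]
R front inner [ 0.6166 -0.0827  0.1937] [0. 0.]
R back inner [ 0.6325 -0.084   0.1919] [0. 0.]
R brass nose [ 0.6251 -0.0834  0.1828] [0. 0.]
```

```bash
python3 -m jog '{"linear":[[0.5,-4,4],[0.5,-4,8],[0.5,-4,11],[0.5,-4,14],[0.5,-4,16],[0.5,-4,18],[0.5,-4,20],[0.5,-4,21.5],[0.5,-4,23],[0.5,-4,24],[0.5,-4,24.5],[0.5,-4,24.5],[0.5,-4,24.5]],"dr":[[0,0,-5.7],[0,0,-5.7],[0,0,-5.7],[0,0,-5.7],[0,0,-5.7],[0,0,-5.7],[0,0,-5.7],[0,0,-5.7],[0,0,-5.7],[0,0,-5.7],[0,0,-5.7],[0,0,-5.7],[0,0,-5.7]]}' 1 && python3 -m jog '{"linear":[[0,0,0],[0,0,0],[0,0,0],[0,0,0],[0,0,0],[0,0,0],[0,0,0],[0,0,0],[0,0,0],[0,0,0],[0,0,0],[0,0,0]],"dr":[[0,0,0],[0,0,0],[0,0,0],[0,0,0],[0,0,0],[0,0,0],[0,0,0],[0,0,0],[0,0,0],[0,0,0],[0,0,0],[0,0,0]]}' 0 40
```

```text
time: 4.85
ee_pos: [0.4464, -0.1316, 0.0948]
orientation: [-2.2, -2.243, -0.0]
contact_force: [-0.5, 1.6, 0.8]
width: 0.0882
finger_force: 0.0
time: 5.85
ee_pos: [0.446, -0.1315, 0.0947]
orientation: [2.2, 2.242, 0.0]
contact_force: [1.4, 0.0, -1.0]
width: 0.0175
finger_force: 39.9
```

```bash
python3 -m jog '{"linear":[[0,0,-1],[0,0,-3],[0,0,-5],[0,0,-7],[0,0,-9],[0,0,-11],[0,0,-13],[0,0,-14],[0,0,-14],[0,0,-14]],"dr":[[0,0,0],[0,0,0],[0,0,0],[0,0,0],[0,0,0],[0,0,0],[0,0,0],[0,0,0],[0,0,0],[0,0,0]]}'
python3 - <<'E'
from h import *
o,s=snap('wrist','w5.png'); pickle.dump((o,s),open('w5.pkl','wb'))
i=s['img'][:200]; cv2.imwrite('pics/w5c.png',cv2.resize(i[:,130:390],None,fx=3,fy=3,interpolation=cv2.INTER_CUBIC))
E
```

```text
time: 6.68
ee_pos: [0.4457, -0.1314, 0.2341]
orientation: [-2.2, -2.242, 0.0]
contact_force: [0.3, 0.4, -3.2]
width: 0.0174
finger_force: 39.9
```

View pics/w5c.png

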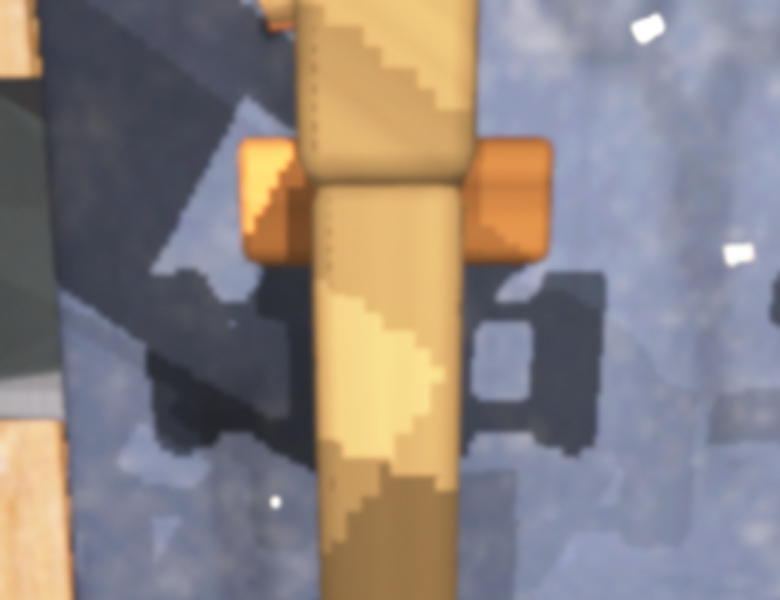

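The rail fills the view, with edges at crop columns 315/464 (row 200) and 320/459 (row 550), and the shoulder at row 183. I'll work out its offset in the tool frame.

```bash
python3 - <<'E'
from h import *
o,s=pickle.load(open('w5.pkl','rb')); H=np.array(s['hand_eye']);K=s['camera_matrix']
def t(p):
    d=H[:3,:3]@np.linalg.solve(K,[(p[0]+.5)/3-.5+130,(p[1]+.5)/3-.5,1]); c=H[:3,3]; return ((c+d*(-.035-c[2])/d[2])*1e3).round(1)
for p in [(315,200),(464,200),(320,550),(459,550),(390,183),(389,580)]: print(p,t(p))
# hook mid / yaw -> move
goal((.633,.0415,.2341),85.65); goal((.52,.0415,.2341),85.65)
E
```

```text
(315, 200) [ 80.2  -8.3 -35. ]
(464, 200) [ 80.3   8.7 -35. ]
(320, 550) [ 39.2  -8.5 -35. ]
(459, 550) [ 39.2   9.  -35. ]
(390, 183) [ 82.1   0.3 -35. ]
(389, 580) [ 35.3   0.2 -35. ]
lin cm [16.92 19.07 -0.07] dr [-0.1  -0.06  5.43] t 6.73
lin cm [17.13  7.77 -0.05] dr [-0.1  -0.06  5.43] t 6.73
```

```bash
python3 -m jog '{"linear":[[3,1,0],[6,2,0],[9,3,0],[12,4.5,0],[14.5,6,0],[16,7,0],[16.9,7.8,0],[16.9,7.8,0],[16.9,9,0],[16.9,11,0],[16.9,13,0],[16.8,15,0],[16.8,17,0],[16.8,18.3,0],[16.8,19.1,0],[16.8,19.1,0],[16.8,19.1,0],[16.8,19.1,0]],"dr":[[0,0,1],[0,0,2],[0,0,3],[0,0,4],[0,0,5],[0,0,5.4],[0,0,5.4],[0,0,5.4],[0,0,5.4],[0,0,5.4],[0,0,5.4],[0,0,5.4],[0,0,5.4],[0,0,5.4],[0,0,5.4],[0,0,5.4],[0,0,5.4],[0,0,5.4]]}'
python3 - <<'E'
from h import *
goal((.633,.040,.206),85.65)
o,s=snap('scene','scene2.png'); cv2.imwrite('pics/scene2c.png',cv2.resize(s['img'][70:240,150:380],None,fx=3.4,fy=3.4,interpolation=cv2.INTER_CUBIC))
E
```

```text
time: 8.23
ee_pos: [0.6332, 0.0394, 0.2344]
orientation: [-2.304, -2.135, 0.001]
contact_force: [0.2, -0.4, -3.9]
width: 0.0179
finger_force: 39.9
lin cm [ 0.06 -0.02  2.84] dr [-0.06  0.01  0.  ] t 8.23
```

View pics/scene2c.png

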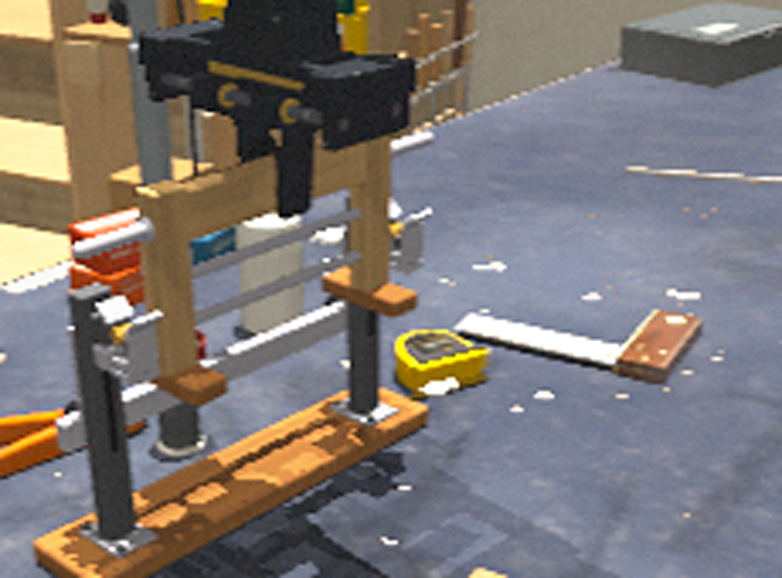

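The frame is between the posts. The left rod end at (80–150, 245–228) is right above its hook at (125,325), so I can lower it.

```bash
python3 -m jog '{"linear":[[0.06,0,1],[0.06,0,2],[0.06,0,2.8],[0.06,0,3.5],[0.06,0,4],[0.06,0,4.4],[0.06,0,4.4],[0.06,0,4.4]],"dr":[[0,0,0],[0,0,0],[0,0,0],[0,0,0],[0,0,0],[0,0,0],[0,0,0],[0,0,0]]}' && python3 -m jog '{"linear":[[0,0,0.2],[0,0,0.4],[0,0,0.6],[0,0,0.8],[0,0,1.0],[0,0,1.1],[0,0,1.2],[0,0,1.2],[0,0,1.2]],"dr":[[0,0,0],[0,0,0],[0,0,0],[0,0,0],[0,0,0],[0,0,0],[0,0,0],[0,0,0],[0,0,0]]}'; python3 -c "
from h import *
o=ctrl.observe();print(o['contact_force'].round(2),o['ft_torque'].round(3),o['ee_pos'].round(4))"
```

```text
time: 8.95
ee_pos: [0.6339, 0.0407, 0.1908]
orientation: [2.303, 2.136, 0.0]
contact_force: [0.1, 0.4, -3.3]
width: 0.0176
finger_force: 39.9
time: 9.7
ee_pos: [0.6339, 0.0406, 0.1787]
orientation: [-2.304, -2.136, -0.0]
contact_force: [0.6, 0.1, -3.6]
width: 0.0175
finger_force: 39.9
[ 0.59  0.09 -3.6 ] [-0.062 -0.079  0.037] [0.6339 0.0406 0.1787]
```

```bash
cat > st.py <<'E'
from h import *
o=ctrl.observe();print(o['contact_force'].round(2),o['ft_torque'].round(3),o['ee_pos'].round(4),o['orientation'].round(3))
E
for k in 1; do python3 -m jog '{"linear":[[0,0,0.1],[0,0,0.2],[0,0,0.3],[0,0,0.3],[0,0,0.3]],"dr":[[0,0,0],[0,0,0],[0,0,0],[0,0,0],[0,0,0]]}' >/dev/null; python3 st.py; python3 -m jog '{"linear":[[0,0,0.1],[0,0,0.2],[0,0,0.2],[0,0,0.2]],"dr":[[0,0,0],[0,0,0],[0,0,0],[0,0,0]]}'>/dev/null; python3 st.py; done
```

```text
[ 0.49 -0.97 -3.9 ] [-0.038 -0.058  0.016] [0.6338 0.0406 0.1757] [-2.304 -2.136  0.   ]
[-7.66 -0.36  6.37] [0.026 0.922 0.043] [0.6336 0.0407 0.175 ] [ 2.303  2.136 -0.   ]
```

```bash
python3 -m jog '{"linear":[[0,-0.05,0],[0,-0.1,0],[0,-0.1,0],[0,-0.1,0]],"dr":[[0,0,0],[0,0,0],[0,0,0],[0,0,0]]}' >/dev/null; python3 st.py; python3 -m jog '{"linear":[[0,-0.05,0],[0,-0.1,0],[0,-0.1,0],[0,-0.1,0]],"dr":[[0,0,0],[0,0,0],[0,0,0],[0,0,0]]}'>/dev/null; python3 st.py
```

```text
[-5.49 -0.42  4.91] [ 0.013  0.737 -0.042] [0.6328 0.0408 0.1743] [2.303 2.136 0.   ]
[-3.03 -0.61  0.8 ] [ 0.042  0.404 -0.034] [0.6318 0.0408 0.1735] [-2.303 -2.136  0.   ]
```

```bash
python3 -m jog '{"linear":[[0,-0.05,0.05],[0,-0.05,0.1],[0,-0.05,0.1],[0,-0.05,0.1]],"dr":[[0,0,0],[0,0,0],[0,0,0],[0,0,0]]}' >/dev/null; python3 st.py; python3 -m jog '{"linear":[[0,0,0.05],[0,0,0.1],[0,0,0.1],[0,0,0.1]],"dr":[[0,0,0],[0,0,0],[0,0,0],[0,0,0]]}'>/dev/null; python3 st.py
```

```text
[-4.56  0.67  4.09] [-0.032  0.656 -0.008] [0.6313 0.0408 0.1728] [-2.303 -2.136  0.   ]
[-5.33  0.36  6.86] [-0.043  0.818  0.028] [0.6313 0.0408 0.1722] [ 2.303  2.136 -0.   ]
```

```bash
for k in 1 2 3; do python3 -m jog '{"linear":[[0,0,0.05],[0,0,0.1],[0,0,0.1],[0,0,0.1]],"dr":[[0,0,0],[0,0,0],[0,0,0],[0,0,0]]}'>/dev/null; python3 st.py; done
```

```text
[-4.86  0.89  2.16] [-0.326  0.658 -0.056] [0.6312 0.0408 0.1706] [-2.303e+00 -2.136e+00  1.000e-03]
[-3.02 -0.15 -4.58] [-0.424  0.443 -0.018] [0.6311 0.0408 0.1689] [-2.303e+00 -2.136e+00  2.000e-03]
[-2.18  0.02 -3.68] [-0.495  0.317 -0.037] [0.6314 0.0408 0.1686] [2.304 2.136 0.   ]
```

```bash
for k in 1 2 3 4; do python3 -m jog '{"linear":[[0,0,0.05],[0,0,0.1],[0,0,0.1],[0,0,0.1]],"dr":[[0,0,0],[0,0,0],[0,0,0],[0,0,0]]}'>/dev/null; python3 st.py; done
```

```text
[-1.6  -0.36  0.15] [-0.444  0.173 -0.167] [0.6316 0.0408 0.168 ] [2.303e+00 2.135e+00 1.000e-03]
[-0.7  -0.39  0.97] [-0.477 -0.003 -0.065] [0.6315 0.0408 0.1669] [2.303e+00 2.136e+00 1.000e-03]
[-0.22  0.08  2.57] [-0.388  0.025 -0.106] [0.6316 0.0409 0.166 ] [2.303e+00 2.136e+00 1.000e-03]
[ 1.   -0.12  0.03] [-0.098 -0.085 -0.091] [0.6314 0.0409 0.1644] [-2.303 -2.136 -0.   ]
```

```bash
for k in 1 2 3 4; do python3 -m jog '{"linear":[[0,0,0.05],[0,0,0.1],[0,0,0.1],[0,0,0.1]],"dr":[[0,0,0],[0,0,0],[0,0,0],[0,0,0]]}'>/dev/null; python3 st.py; done
```

```text
[ 1.33  0.29 -2.93] [ 0.155 -0.208 -0.079] [0.6312 0.0409 0.1633] [-2.303 -2.136  0.   ]
[-0.24 -0.09 -3.49] [ 0.36  -0.137 -0.052] [0.6313 0.0409 0.1625] [-2.303 -2.136  0.   ]
[0.1  0.14 0.1 ] [ 0.389 -0.041  0.03 ] [0.6314 0.0408 0.1619] [2.303 2.136 0.   ]
[ 0.9   0.17 -0.01] [ 0.387 -0.156 -0.05 ] [0.6314 0.0408 0.1608] [2.304 2.136 0.   ]
```

```bash
for k in 1 2 3; do python3 -m jog '{"linear":[[0,0,0.05],[0,0,0.1],[0,0,0.1],[0,0,0.1]],"dr":[[0,0,0],[0,0,0],[0,0,0],[0,0,0]]}'>/dev/null; python3 st.py; done
```

```text
[-0.89  0.7   3.75] [0.4   0.032 0.024] [0.6315 0.0408 0.1601] [2.303e+00 2.136e+00 1.000e-03]
[-3.08 -0.08  9.45] [ 0.416  0.357 -0.005] [0.6317 0.0408 0.1601] [2.302e+00 2.135e+00 2.000e-03]
[-4.38  0.28 14.82] [0.44  0.566 0.06 ] [0.6319 0.0408 0.16  ] [2.302 2.135 0.003]
```

```bash
python3 - <<'E'
from h import *
o,s=snap('scene','scene3.png'); i=s['img']
z=lambda r,c:cv2.resize(i[r:r+60,c:c+78],None,fx=5,fy=5,interpolation=cv2.INTER_CUBIC)
a=np.hstack([z(140,155),z(105,225)])
b=cv2.resize(i[85:205,150:310],(400,300),interpolation=cv2.INTER_CUBIC)
o,w=snap('wrist','w6.png'); c=cv2.resize(w['img'][:150,150:345],(380,300),interpolation=cv2.INTER_CUBIC)
cv2.imwrite('pics/home.png',np.vstack([a,np.hstack([b,c])]))
E
```

```text
(no output)
```

View pics/home.png

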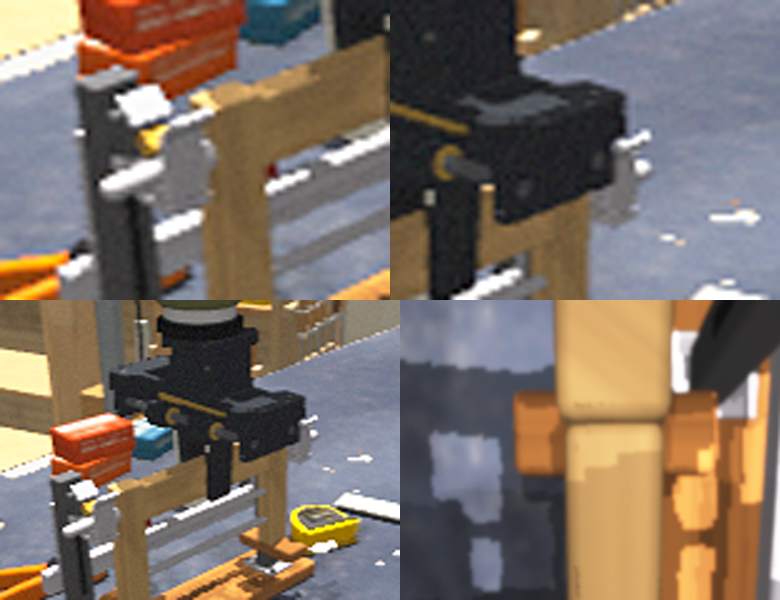

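```bash
python3 - <<'E'
from h import *
K,e,a=cam('scene')
def pr(p): q=R.from_rotvec(a).inv().apply(np.array(p)-e); return (K@q)[:2]/q[2]
for n,p,c,r0 in(('L',(.6425,.1665),155,140),('R',(.6235,-.083),225,105)):
  s=1 if n=='L' else -1
  t=np.array(p)+s*.032*np.array([.076,.997])
  off=0 if n=='L' else 390
  f=lambda q:((pr(q)-[c,r0])*5+[off,0]).round(0)
  print(n,'lip',f((p[0]-.018,p[1],.203)),[(z,f((t[0],t[1],z))) for z in(.170,.175,.180,.185,.190)])
E
python3 st.py
```

```text
L lip [188. 116.] [(0.17, array([103., 202.])), (0.175, array([102., 191.])), (0.18, array([100., 180.])), (0.185, array([ 99., 169.])), (0.19, array([ 98., 158.]))]
R lip [631. 138.] [(0.17, array([643., 176.])), (0.175, array([643., 167.])), (0.18, array([643., 158.])), (0.185, array([643., 149.])), (0.19, array([643., 140.]))]
[-4.1  -0.39 14.69] [0.402 0.583 0.101] [0.6319 0.0408 0.16  ] [2.302 2.135 0.003]
```

The image puts both rod ends within about 2 mm of home: left at z≈0.177, right at z≈0.175. The stop at 0.160 is firm. I'll ease the press and then release.

```bash
python3 -m jog '{"linear":[[0,0,0],[0,0,0],[0,0,0],[0,0,-0.1],[0,0,-0.2],[0,0,-0.25],[0,0,-0.25],[0,0,-0.25]],"dr":[[0,0,0],[0,0,0],[0,0,0],[0,0,0],[0,0,0],[0,0,0],[0,0,0],[0,0,0]]}'>/dev/null; python3 st.py; python3 -m jog '{"linear":[[0,0,0],[0,0,0],[0,0,0],[0,0,0],[0,0,0],[0,0,0],[0,0,0],[0,0,0],[0,0,0],[0,0,0]],"dr":[[0,0,0],[0,0,0],[0,0,0],[0,0,0],[0,0,0],[0,0,0],[0,0,0],[0,0,0],[0,0,0],[0,0,0]]}' 1
python3 st.py
```

```text
[0.96 0.69 3.67] [ 0.411 -0.203 -0.012] [0.6314 0.0408 0.1602] [2.304 2.136 0.   ]
time: 18.05
ee_pos: [0.6314, 0.0408, 0.1602]
orientation: [2.304, 2.136, 0.0]
contact_force: [0.4, -0.5, 0.1]
width: 0.0824
finger_force: 0.0
[ 0.41 -0.53  0.13] [-0.026 -0.106 -0.013] [0.6314 0.0408 0.1602] [2.304 2.136 0.   ]
```

```bash
python3 -m jog '{"linear":[[0,0,-0.5],[0,0,-2],[0,0,-4],[0,0,-6],[0,0,-9],[0,0,-12],[0,0,-15],[0,0,-15],[0,-20,-15],[0,-20,-15],[0,-20,-15],[0,-20,-15],[0,-20,-15],[0,-20,-15],[0,-20,-15],[0,-20,-15],[0,-20,-15]],"dr":[[0,0,0],[0,0,0],[0,0,0],[0,0,0],[0,0,0],[0,0,0],[0,0,0],[0,0,0],[0,0,0],[0,0,0],[0,0,0],[0,0,0],[0,0,0],[0,0,0],[0,0,0],[0,0,0],[0,0,0]]}'
python3 - <<'E'
from h import *
o,s=snap('scene','scene4.png'); i=s['img']
z=lambda r,c:cv2.resize(i[r:r+60,c:c+78],None,fx=5,fy=5,interpolation=cv2.INTER_CUBIC)
a=np.hstack([z(140,155),z(105,225)])
b=cv2.resize(i[85:205,150:310],(400,300),interpolation=cv2.INTER_CUBIC)
o,w=snap('top','top4.png'); c=cv2.resize(w['img'][120:200,180:340],(380,300),interpolation=cv2.INTER_CUBIC)
cv2.imwrite('pics/end.png',np.vstack([a,np.hstack([b,c])]))
E
```

```text
time: 19.47
ee_pos: [0.4328, 0.0557, 0.3101]
orientation: [-2.304, -2.136, 0.0]
contact_force: [0.9, 0.3, -0.2]
width: 0.0884
finger_force: 0.0
```

View pics/end.png

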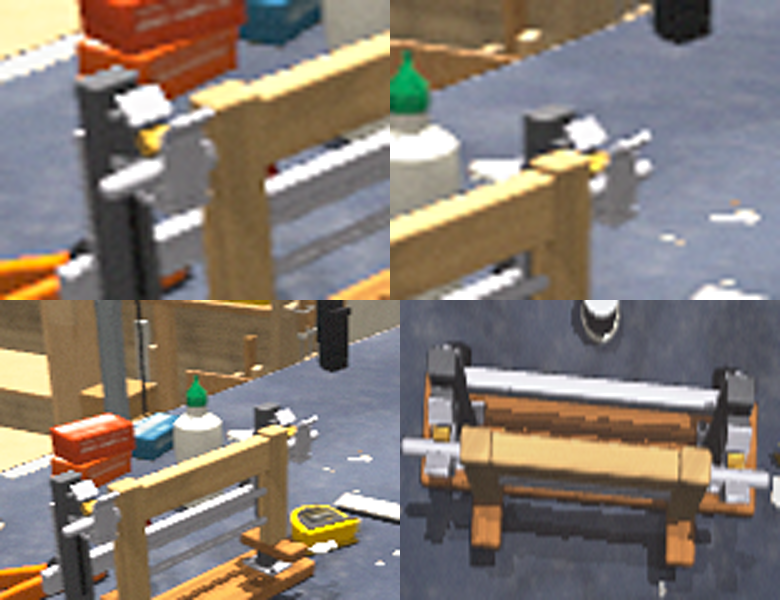

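The frame hangs upright. The rod tips are still at (105,186) and (643,167), under the brass catches on both sides, and the robot is clear.

```bash
python3 -c "
from bench import ctrl
print(ctrl.sign_off())"
```

```text
the job is handed in; nothing more can be done
None
```

The frame hangs upright on the stand and the arm is clear; the last images show both rod ends below their catches, about 2 mm or less from home. I had no button readings to confirm it, and the job is handed in with no verdict returned.

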